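# Stamp the long card, lightest ink first

### The job

Four self-inking stamps stand ready on the long card on the stamping board. With the closed fingers, press the yellow stamp's cap fully down, then the red one's, then the black one's, in that order so the lightest ink goes on first; each cap stays down by itself. Leave the blue stamp alone, do not pick up, tip or shift any stamp, and leave everything else where it is.

Things in the scene. Friction and masses are not known exactly. Their poses are not given: they have to be found in the camera images.
- board: Brown wooden stamping board, fixed, 230 x 400 x 12 mm, origin at the centre of its underside on the table, x across its 230 mm, y along its 400 mm. A long cream card with two red border lines lies along its y axis. Its place and yaw vary. The four stamps stand in a row on the card along the board's y axis, about 85 mm apart; which colour stands where varies.
- yellow_stamp: Self-inking stamp with a yellow cap, loose, 0.5 kg, standing on the card (not fastened). Grey frame with a foot 60 x 52 mm (x by y), 39 mm high, above it a white neck and the yellow cap; 90 mm tall in all with the cap fully up. Origin at the centre of its underside (12 mm above the table), z up.
- yellow_top (a point): Centre of the top face of the yellow cap (the flat-topped cap is 50 x 42 mm seen from above, 34 mm tall). 90 mm above the stamp's underside when fully up, 75 mm when fully down.
- yellow_cap (a joint): How far the yellow cap is pushed down, m: 0 fully up, 0.015 fully down against a hard stop. It needs about 3 N to move (no spring) and stays where it is left. Starts between 0 and 0.004.
- red_stamp: Self-inking stamp with a red cap, loose, 0.5 kg, standing on the card (not fastened). Grey frame with a foot 60 x 52 mm (x by y), 39 mm high, above it a white neck and the red cap; 90 mm tall in all with the cap fully up. Origin at the centre of its underside (12 mm above the table), z up.
- red_top (a point): Centre of the top face of the red cap (the flat-topped cap is 50 x 42 mm seen from above, 34 mm tall). 90 mm above the stamp's underside when fully up, 75 mm when fully down.
- red_cap (a joint): How far the red cap is pushed down, m: 0 fully up, 0.015 fully down against a hard stop. It needs about 3 N to move (no spring) and stays where it is left. Starts between 0 and 0.004.
- black_stamp: Self-inking stamp with a black cap, loose, 0.5 kg, standing on the card (not fastened). Grey frame with a foot 60 x 52 mm (x by y), 39 mm high, above it a white neck and the black cap; 90 mm tall in all with the cap fully up. Origin at the centre of its underside (12 mm above the table), z up.
- black_top (a point): Centre of the top face of the black cap (the flat-topped cap is 50 x 42 mm seen from above, 34 mm tall). 90 mm above the stamp's underside when fully up, 75 mm when fully down.
- black_cap (a joint): How far the black cap is pushed down, m: 0 fully up, 0.015 fully down against a hard stop. It needs about 3 N to move (no spring) and stays where it is left. Starts between 0 and 0.004.
- blue_stamp: Self-inking stamp with a blue cap, loose, 0.5 kg, standing on the card (not fastened). Grey frame with a foot 60 x 52 mm (x by y), 39 mm high, above it a white neck and the blue cap; 90 mm tall in all with the cap fully up. Origin at the centre of its underside (12 mm above the table), z up.
- blue_top (a point): Centre of the top face of the blue cap (the flat-topped cap is 50 x 42 mm seen from above, 34 mm tall). 90 mm above the stamp's underside when fully up, 75 mm when fully down.
- blue_cap (a joint): How far the blue cap is pushed down, m: 0 fully up, 0.015 fully down against a hard stop. It needs about 3 N to move (no spring) and stays where it is left. Starts anywhere between 0 and 0.008; it is to stay as it is.
- paste_tin: Bystander: round red tin of seal paste, loose, diameter 46 mm, 16 mm high, on the robot's side of the board. Origin at the centre of its underside.
- seal_stone: Bystander: upright pale marble seal stone, loose, 22 x 22 x 52 mm, on the robot's side of the board. Origin at the centre of its underside.
- paperweight: Bystander: dark wooden paperweight bar with a small brass button, loose, 20 x 150 x 20 mm, on the far side of the board. Origin at the centre of its underside.
- basket: Bystander: small open orange plastic basket, loose, 100 x 75 x 35 mm, on the table to the right. Origin at the centre of its underside.
- ink_jar: Bystander: ink jar with a black cap, loose, diameter 56 mm, 65 mm high, on the table to the right. Origin at the centre of its underside.
- ink_slab: Bystander: round dark ink slab, loose, diameter 90 mm, 22 mm high, on the table to the left. Origin at the centre of its underside.
Not all that is in view belongs to the job. Leave any green look-alike of the red_stamp alone.

How it is judged:
By the outcome, as a careful person would: the job done as asked, in the order asked, and still so for the second after the job is handed in, with the robot touching nothing.
It also fails if it takes over 45 s, if anything falls off the work surface, if the arm or the gripper's body presses on something with over 40 N, if the wrist force passes 120 N, or if a joint passes its speed limit or range.

### The arm

A 6-joint arm with a two-finger parallel gripper is mounted at the origin on the work surface. World frame = base frame: x ahead of the robot, y to its left, z up, the work surface at z = 0. Lengths are in m, angles in degrees, forces in N, time in s.
With the tool pointing down it reaches from about 0.275 to 0.85 m from the base axis. Payload 19 kg.
Tool frame: the origin (TCP) lies at the very end of the fingers, on their centre line; the grasp point (between the pads) lies 19 mm behind it; z points along the fingers, y is the line along which they close (so a half turn about z gives the same grasp; the last joint's range is limited). The gripper opens to 85 mm and grips with 20 to 120 N. Pads are 22 mm wide; open, the fingers measure 114 mm over their backs; the gripper's body (76 mm by 85 mm) begins 54 mm behind the grasp point. The pads swing forward as they close: fully open they stand 13 mm farther back than shut.
Start: joints at [-79.068, 8.623, 82.357, -0, 89.026, -7.678], TCP at [0.183, -0.545, 0.231] pointing down, gripper open.
Joint ranges: [-160.23, 160.23], [-39.13, 120.54], [6.94, 153.29], [-79.49, 259.48], [9.18, 160.14], [-161.06, 161.06]. Speed limits (degrees/s): [108.29, 108.29, 127.2, 172.46, 172.46, 172.46].

### API

Orientations are given as a 3x3 rotation matrix whose columns are the frame's x, y, z axes.
In Python, from rig import env gives the robot as it stands. Calls block until the motion is done:
- env.goto(position, orientation): joint-space move of the TCP to a pose.
- env.move_straight(position, rotation=None, velocity=0.15, max_force=None): straight line of the TCP; rotation=None keeps the orientation; velocity is the mean speed in m/s. With max_force (N) it stops when the force on the tool has changed by that much, and returns True; else False.
- env.move_joints(angles): joint-space move.
- env.gripper_to(opening): opening from 0.0 (shut) to 1.0 (fully open); the grip force is fixed at half the most; returns when the fingers have stopped.
- env.hold(seconds).
- env.inverse_kinematics(position, orientation): joint angles nearest the present ones, or None.
- env.state(): the state.
- env.capture(name): name is "scene" or "side" or "wrist"; returns a dict with "frame" (480x640x3 uint8, blue, green, red), "K" (3x3 intrinsics, pixels), "xyz" and "orientation" of the camera in the world. Camera axes: x right, y up, looking along -z (the intrinsics and any distortion apply to the point x, -y, -z); pixel columns grow to the right and rows downward; lengths in m; the calibration is good to about 2 mm. A picture is of the moment at which its call begins. There is no depth.
A pose or a line that the arm cannot do raises env.MotionError and nothing moves.
- env.finish_job(): hands the job in; it is judged then, once.
The state is a dict: "t": time; "joint_pos": joint angles; "dq": joint speeds; "tau": joint torques, N m; "position": TCP position; "orientation": TCP orientation; "wrist_force": force on the tool from outside, world axes, zero at the start; "wrist_torque": the same for the moment, N m; "width": opening from 0.0 (shut) to 1.0 (fully open); "grip_force": force on a finger pad.
Only numpy, scipy, OpenCV 4.12 (cv2) and the standard library are available. Lean on these libraries where they do the work, as an engineer would, in place of code of your own. Each camera call takes 0.05 s, during which the arm holds its last target. There are 200 camera calls.

## Working session

There is one attempt and no reset: what is moved stays moved. The work goes in short steps, each a Python script; the robot and the scene stay as the last script left them, time stands still between calls to the robot, and variables do not carry over. Pictures are saved under pics/ and viewed, at most 10 in all, crops included, and the job is handed in when it is done.

```bash
mkdir -p pics; python3 - <<'E'
from rig import env
import cv2,pickle
d={}
for n in("scene","side"):
    c=env.capture(n); d[n]=c; cv2.imwrite(f"pics/{n}.png",c["frame"]); print(n,c["xyz"],c["orientation"],c["K"],[k for k in c])
pickle.dump(d,open("d.pkl","wb")); print(env.state()["t"])
E
```

```text
scene [ 1.30646163 -0.04165199  1.3390217 ] [[ 0.0472309  -0.84699154  0.52950408]
 [ 0.99887918  0.03840258 -0.02766984]
 [ 0.0031018   0.53021748  0.847856  ]] [[499.44059764   0.         308.76084993]
 [  0.         499.44059764 231.80526854]
 [  0.           0.           1.        ]] ['frame', 'K', 'xyz', 'orientation']
side [0.19674715 0.83164307 0.86149618] [[-0.92726829  0.23255608 -0.29341302]
 [-0.37414764 -0.60421527  0.70351791]
 [-0.01367726  0.76212963  0.64727997]] [[451.50430531   0.         314.50559673]
 [  0.         451.50430531 242.57794152]
 [  0.           0.           1.        ]] ['frame', 'K', 'xyz', 'orientation']
0.1
```

View pics/scene.png

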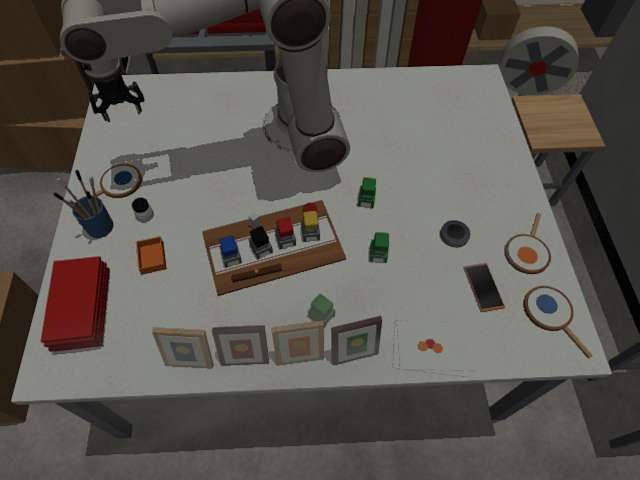

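View pics/side.png

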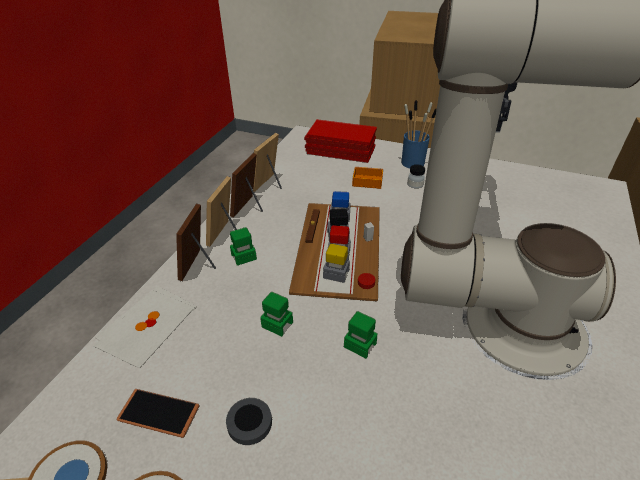

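In both views the stamps stand in a row on the board. Scene pixels: yellow (310,218), red (285,226), black (260,236), blue (229,243). Things that could be mistaken for them are the green stamps (368,190), (380,245) and (321,308), the red tin (310,208), and the ink jar's black cap (140,203). I'll check the choice in a close crop.

```bash
cat > h.py <<'E'
import numpy as np
def ray(c,u,v,z):
    K=c["K"]; d=c["orientation"]@np.array([(u-K[0,2])/K[0,0],-(v-K[1,2])/K[1,1],-1])
    return c["xyz"]+d*(z-c["xyz"][2])/d[2]
def proj(c,p):
    q=c["orientation"].T@(np.asarray(p)-c["xyz"]); K=c["K"]
    return np.array([K[0,2]+K[0,0]*q[0]/-q[2],K[1,2]+K[1,1]*q[1]/q[2]])
E
python3 - <<'E'
import pickle,cv2
from h import *
d=pickle.load(open("d.pkl","rb")); s=d["scene"]
for u,v in[(203,232),(327,203),(345,260),(217,291)]: print("corner",ray(s,u,v,.012))
for n,u,v in[("y",310,218),("r",285,226),("k",260,236),("b",229,243)]: print(n,ray(s,u,v,.1))
a=cv2.resize(s["frame"][190:305,195:350],None,fx=5,fy=5,interpolation=cv2.INTER_CUBIC); cv2.imwrite("pics/crop.png",a)
E
```

```text
corner [ 0.46343    -0.32913765  0.012     ]
corner [0.37005057 0.06611737 0.012     ]
corner [0.58324955 0.10651021 0.012     ]
corner [ 0.66892957 -0.27523665  0.012     ]
y [0.4844066  0.00475917 0.1       ]
r [ 0.50933996 -0.07021285  0.1       ]
k [ 0.54061941 -0.14362961  0.1       ]
b [ 0.56028263 -0.23280121  0.1       ]
```

View pics/crop.png

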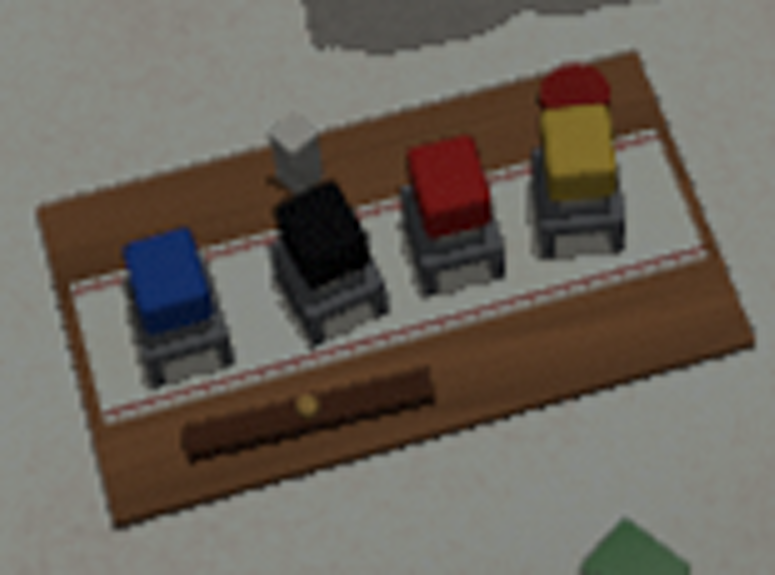

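The crop confirms it. The cap-top centres are about yellow (575,130), red (447,170), black (320,215) and blue (165,265). Next I'll close the fingers and take a wrist picture from above the row.

```bash
python3 - <<'E'
from rig import env
import cv2,pickle,numpy as np
env.gripper_to(0.0)
print(env.state()["orientation"].round(3) if hasattr(env.state()["orientation"],'round') else env.state()["orientation"])
a=np.radians(13)
best=None
for k in range(4):
    t=a+k*np.pi/2; R=np.array([[np.cos(t),np.sin(t),0],[np.sin(t),-np.cos(t),0],[0,0,-1.]])
    q=env.inverse_kinematics([.45,-.08,.36],R)
    if q is not None:
        m=np.abs(np.array(q)-env.state()["joint_pos"]).max(); print(k,np.round(q,1))
        if best is None or m<best[0]: best=(m,R,k)
R=best[1]; np.save("R.npy",R); print(best[2])
env.goto([.45,-.08,.36],R)
d=pickle.load(open("d.pkl","rb"))
c=env.capture("wrist"); d["wrist"]=c; cv2.imwrite("pics/w1.png",c["frame"]); print(c["xyz"],c["orientation"])
d["scene2"]=env.capture("scene")
pickle.dump(d,open("d.pkl","wb")); s=env.state();print(s["t"],s["position"],s["wrist_force"])
E
```

```text
[[ 0.948  0.319 -0.   ]
 [ 0.319 -0.948  0.   ]
 [ 0.    -0.    -1.   ]]
0 [-19.8  -6.2  82.8  -0.  103.4  57.2]
1 [-19.8  -6.2  82.8  -0.  103.4 -32.8]
2 [ -19.8   -6.2   82.8   -0.   103.4 -122.8]
3 [-19.8  -6.2  82.8  -0.  103.4 147.2]
1
[ 0.43440407 -0.01322985  0.50239422] [[ 0.97464743 -0.21564579 -0.05965969]
 [ 0.22373971  0.93729341  0.2672482 ]
 [-0.00171231 -0.27382101  0.96177914]]
2.95 [ 0.44999995 -0.08065314  0.35968846] [-0.1511622  -0.53679371 -0.18780952]
```

View pics/w1.png

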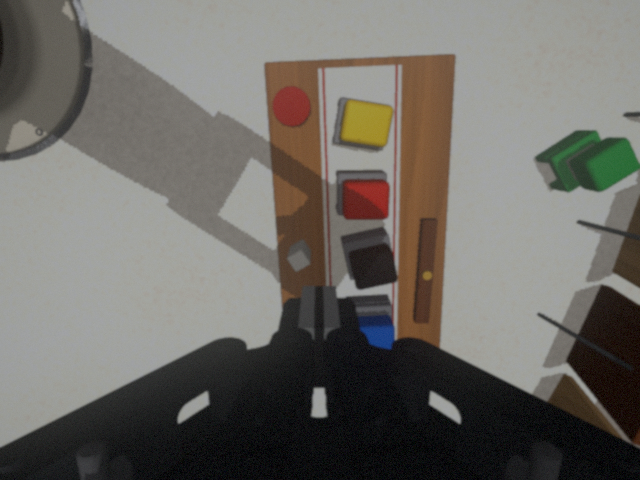

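The wrist view shows the yellow top at about (367,123), red at (367,200), black at (374,266), and blue partly hidden. I'll triangulate these against the scene picture.

```bash
python3 - <<'E'
import pickle
from h import *
from scipy.optimize import least_squares
d=pickle.load(open("d.pkl","rb"))
W={"y":(367,123),"r":(367,200),"k":(374,266)}
S={"y":(195+576/5,190+135/5),"r":(195+446/5,190+172/5),"k":(195+320/5,190+217/5)}
for n in W:
    f=lambda p:np.r_[proj(d["wrist"],p)-W[n],proj(d["scene"],p)-S[n]]
    r=least_squares(f,[.5,-.1,.1]); print(n,ray(d["wrist"],*W[n],.1)[:2].round(4),ray(d["scene"],*S[n],.1)[:2].round(4),"tri",r.x.round(4),r.fun.round(1))
E
```

```text
y [0.4798 0.0066] [0.4809 0.0055] tri [0.4799 0.0065 0.0987] [-0.   0.1  0.3 -0. ]
r [ 0.5003 -0.0702] [ 0.5036 -0.0724] tri [ 0.501  -0.0711  0.0954] [-0.1  0.2  0.5  0.1]
k [ 0.5275 -0.1415] [ 0.5316 -0.1466] tri [ 0.5289 -0.1441  0.0936] [-0.2  0.4  1.   0.3]
```

Both cameras agree to within 5 mm, and the heights come out near 0.10 as expected. I'll press yellow and check the stop height, which should be z ≈ 0.087.

```bash
cat > press.py <<'E'
from rig import env
import numpy as np,cv2
def press(x,y):
    R=np.load("R.npy")
    env.goto([x,y,.16],R)
    env.move_straight([x,y,.112],velocity=.1)
    hit=env.move_straight([x,y,.080],velocity=.02,max_force=15)
    s=env.state(); print(hit,np.round(s["position"],4),np.round(s["wrist_force"],1))
    env.move_straight([x,y,.16],velocity=.12)
    print(env.state()["t"])
E
python3 - <<'E'
from press import *
press(.480,.0062)
c=env.capture("scene"); cv2.imwrite("pics/y.png",cv2.resize(c["frame"][180:305,195:395],None,fx=4,fy=4,interpolation=cv2.INTER_CUBIC))
E
```

```text
True [0.4802 0.0062 0.0869] [-2.5  0.6 12.6]
6.4
```

View pics/y.png

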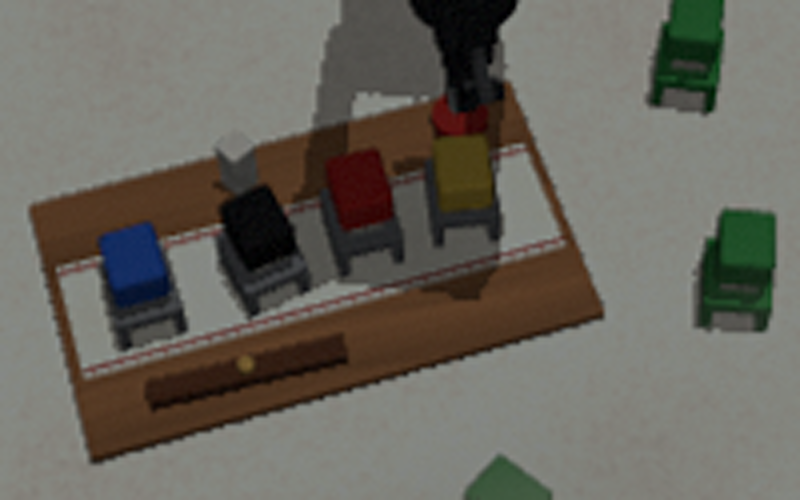

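The yellow cap at (463,165) is down, with the stop at z = 0.0869 as expected, and the stamp has not shifted. Red is next, then black.

```bash
python3 - <<'E'
from press import *
press(.501,-.0712)
press(.529,-.1435)
R=np.load("R.npy"); env.goto([.42,-.08,.36],R)
a=env.capture("scene")["frame"]; print(env.state()["t"])
cv2.imwrite("pics/end.png",cv2.resize(a[180:305,195:395],None,fx=4,fy=4,interpolation=cv2.INTER_CUBIC))
E
```

```text
True [ 0.5012 -0.0712  0.0869] [-3.5 -0.5 12.2]
9.4333
True [ 0.5291 -0.1435  0.0869] [-2.5  0.6 12.6]
12.4083
13.4
```

View pics/end.png

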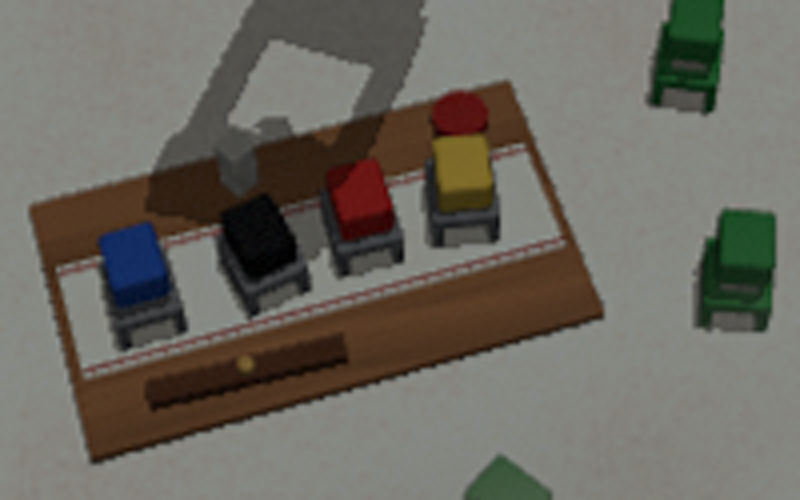

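Yellow (463,170), red (362,200) and black (260,235) are all down, each with its stop at z = 0.0869. Blue (135,265) and everything else are where they were.

```bash
python3 -c "
from rig import env
print(env.finish_job())"
```

```text
the job is handed in; nothing more can be done
None
```

I pressed the yellow, red and black caps fully down in that order and handed the job in at about 13.4 s; the blue stamp and everything else in the final picture are where they were.

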